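# Open the ink chest and set out the ink

## Task

Lift the recessed hatch of the ink chest off its seat and slide it along its channels, towards whichever side is not blocked by the brush pot, until the well is wholly uncovered, and leave it lying flat there. Then take the small ink jar out of the well and set it down gently, not dropping it, upright and wholly on the free part of the stone inking slab, without tipping it over on the way. Leave the brush pot, the brayer and the travel cup as they stand.

Things in the scene. Friction and masses are not known exactly. Their poses are not given: they have to be found in the camera images.
- chest: Fixed plywood chest, 157 (x) x 374 (y) x 94 mm high; origin at the centre of its underside, y along its channels. Decks, tops 70 mm up, lie on both sides (+-y) of a central well. Channel walls stand at x = +-68.5 mm, end stops at y = +-179 mm; lips 90 to 94 mm up reach in to x = +-61 mm and hold the hatch down. The hatch's seat is a step 6 mm deep below the decks, 114 mm long in y.
- well (a point): Centre of the well's floor, 12 mm above the chest's origin. The well's clear opening is 116 (chest x) x 96 (chest y) mm.
- hatch_grip (a point): Centre of the steel handle bar (16 x, 64 y, 14 mm high) of the hatch, a loose plywood panel 132 (x) x 110 (y) x 6 mm, 0.3 kg; the bar's centre is 26 mm above the panel's top. Axes as the chest's. Height over the chest's origin: 96 mm seated, over 102 mm clear of the seat, 116 mm against the lips, 102 mm lying on a deck. The well is uncovered with it 112 mm or more off centre in y; end stop at 124 mm.
- ink_centre (a point): Centre of the ink jar (half-way up): upright amber jar with a black lid, 40 mm in diameter (lid 37 mm, the top 14 mm), 48 mm tall, about 0.11 kg, standing loose on the well's floor under the hatch, up to 6 mm (x) and 18 mm (y) off the well's centre.
- slab: Fixed pale stone inking slab, 120 (x) x 170 (y) x 10 mm thick; origin at the centre of its underside.
- brayer: Hand roller lying loose on the half of the slab towards the slab's +y: 120 mm long along its x (roller of 28 mm diameter and 63 mm overall width with its fork at the +x end, 20 mm handle towards -x), up to 28 mm high; origin at the centre of its underside. Not to be moved.
- brush_pot: Clear pot of brushes, 56 mm in diameter, pot 80 mm tall, brushes up to 156 mm tall, standing loose on one of the chest's two decks; origin at the centre of its underside. Not to be moved.
- cup: Dark travel cup, 70 mm in diameter, 160 mm tall, standing loose on the bench, on the other side from the slab; origin at the centre of its underside. Not to be moved.

How it is judged (in metres and radians):
On the way, in this order (a step that is already met when the one before it is completed fails the run):
1. the hatch is lifted off its seat (its handle at least 5.5 mm above the seated height) (z of hatch_grip in the frame of chest above 0.1015 m and angle between hatch_grip's own z axis and vertical below 0.2 rad), for 0.1 s.
2. the hatch is slid aside until the well is uncovered and lies flat on the deck ((y of hatch_grip in the frame of chest above 0.108 m or y of hatch_grip in the frame of chest below -0.108 m) and z of hatch_grip in the frame of chest between 0.097 and 0.107 m and angle between hatch_grip's own z axis and vertical below 0.08 rad), for 0.2 s.
3. the ink jar is lifted out of the open well (z of ink_centre in the frame of chest above 0.11 m and angle between ink_centre's own z axis and vertical below 0.5 rad and (y of hatch_grip in the frame of chest above 0.108 m or y of hatch_grip in the frame of chest below -0.108 m)), for 0.1 s.
4. the ink jar is lowered onto the slab in the gripper's hold, not dropped (still held when within 8 mm of standing) (contact force between the fingers and ink_jar above 0.5 N and z of ink_centre in the frame of slab below 0.042 m and x of ink_centre in the frame of slab between -0.05 and 0.05 m and y of ink_centre in the frame of slab between -0.075 and 0.075 m), for 0.05 s.
At the end, for the whole second after the job is handed in: Hatch flat on a deck (0.08 rad, 5 mm), handle over 108 mm from the chest's centre along y; ink jar upright (0.1 rad) at standing height (5 mm) on the slab, centre within 45 mm (x) and 70 mm (y) of the slab's centre; brush pot, brayer, cup within 15 mm of their places (all of step 2 and x of ink_centre in the frame of slab between -0.045 and 0.045 m and y of ink_centre in the frame of slab between -0.07 and 0.07 m and z of ink_centre in the frame of slab between 0.029 and 0.039 m and angle between ink_centre's own z axis and vertical below 0.1 rad); the robot touches nothing.
It fails at once if the brush pot is moved by more than 15 mm or tipped (distance of brush_pot from where it was at the start of the episode above 0.015 m or angle between brush_pot's own z axis and vertical above 0.25 rad).
It fails at once if the brayer is moved by more than 15 mm (distance of brayer from where it was at the start of the episode above 0.015 m).
It fails at once if the travel cup is moved by more than 15 mm or tipped (distance of cup from where it was at the start of the episode above 0.015 m or angle between cup's own z axis and vertical above 0.25 rad).
It fails at once if the ink jar is tipped by more than 0.8 rad (angle between ink_centre's own z axis and vertical above 0.8 rad).
It fails at once if the ink jar is dropped or slammed onto the slab (over 40 N) (contact force between ink_jar and slab above 40 N).
It also fails if it takes over 61 s, if anything falls off the work surface, if the arm or the gripper's body presses on something with over 40 N, if the wrist force passes 120 N, or if a joint passes its speed limit or range.

## Robot

A 6-joint arm with a two-finger parallel gripper is mounted at the origin on the work surface. World frame = base frame: x ahead of the robot, y to its left, z up, the work surface at z = 0. Lengths are in mm, angles in rad, forces in N, time in s.
With the tool pointing down it reaches from about 300 to 750 mm from the base axis. Payload 8.5 kg.
Tool frame: the origin (TCP) lies midway between the tips of the shut fingers; the grasp point (between the pads) lies 19 mm behind it; x points along the fingers, y is the direction in which the jaws open and shut, and the axes are right-handed (so a half turn about x gives the same grasp; the last joint's range is limited). The gripper opens to 88 mm and grips with 3 to 60 N. Pads are 18 mm wide; open, the fingers measure 123 mm over their backs; the gripper's body (75 mm by 187 mm) begins 45 mm behind the grasp point.
Start: joints at [-1.368, 0.381, 1.297, -0, 1.464, -0.215], TCP at [223.155, -502.675, 214.448] pointing down, gripper open.
Joint ranges: [-3.11, 3.11], [-0.89, 2.33], [0.22, 2.48], [-1.42, 4.56], [0.17, 2.85], [-2.88, 2.88]. Speed limits (rad/s): [2.39, 2.39, 3.14, 3.14, 3.14, 3.14].

## Interface

Orientations are given as a unit quaternion [w, x, y, z].
In Python, from rig import * gives the robot as it stands. Calls block until the motion is done:
- goto(position, orientation): joint-space move of the TCP to a pose.
- move_linear(position, attitude=None, velocity=150, guard=None): straight line of the TCP; attitude=None keeps the orientation; velocity is the mean speed in mm/s. With guard (N) it stops when the force on the tool has changed by that much, and returns True; else False.
- set_joints(angles): joint-space move.
- let_go() and grasp(grip_force=None): open the fingers fully, or close them until they stop; grip_force is the grip in N (None keeps the last).
- pause(seconds).
- ik(position, orientation): joint angles nearest the present ones, or None.
- capture(name): name is "scene" or "top" or "wrist"; returns a dict with "pixels" (400x640x3 uint8, red, green, blue), "range_z" (400x640 float32, mm along the optical axis (not along the pixel's ray), 0 where there is no reading), "mtx" (3x3 intrinsics, pixels), "camera_from_world" (4x4, takes a point from world to camera coordinates); the wrist camera has in their place "mount" (4x4, takes a point from camera to tool coordinates, whose origin is the TCP and whose axes are the tool frame's). Camera axes: x right, y down, z forward; pixel columns grow to the right and rows downward; lengths in mm; the calibration is good to about 2 mm. A picture is of the moment at which its call begins: read the wrist's pose just before it.
A pose or a line that the arm cannot do raises MotionError and nothing moves.
- close_job(): hands the job in, once; it reports no verdict.
Readings, each from a call of its own:
- get_t(): time.
- get_joints(): joint angles.
- get_joint_velocities(): joint speeds.
- get_effort(): joint torques, N m.
- get_eef_pos(): TCP position.
- get_ee_rot(): TCP orientation.
- get_force(): force on the tool from outside, world axes, zero at the start.
- get_moment(): the same for the moment, N m.
- get_opening(): opening from 0.0 (shut) to 1.0 (fully open).
Only numpy, scipy, OpenCV 4.12 (cv2) and the standard library are available. Lean on these libraries where they do the work, as an engineer would, in place of code of your own. Each camera call takes 0.05 s, during which the arm holds its last target. There are 200 camera calls.

## Working session

There is one attempt and no reset: what is moved stays moved. The work goes in short steps, each a Python script; the robot and the scene stay as the last script left them, time stands still between calls to the robot, and variables do not carry over. Pictures are saved under pics/ and viewed, about 8 in all and at most 12, crops included, and the job is handed in when it is done.

```bash
ls; mkdir -p pics
python3 - <<'E'
from rig import *
import numpy as np,cv2
print(get_t(),get_ee_rot())
for n in("top","scene"):
    c=capture(n); cv2.imwrite(f"pics/{n}0.png",c["pixels"][:,:,::-1]); np.savez(f"{n}0.npz",**{k:c[k] for k in c if not isinstance(c[k],str)})
    print(c["mtx"],c["camera_from_world"])
E
```

```text
pics
0.0 [-0.14613252 -0.69172951 -0.14715028  0.69173866]
[[472.71848403   0.         311.61739045]
 [  0.         472.71848403 198.84918618]
 [  0.           0.           1.        ]] [[ 1.85531131e-02 -9.99776797e-01  1.01063330e-02  3.78710597e+00]
 [-9.93136007e-01 -1.95955212e-02 -1.15312130e-01  5.15933623e+02]
 [ 1.15484430e-01 -7.89756424e-03 -9.93277894e-01  1.25570192e+03]
 [ 0.00000000e+00  0.00000000e+00  0.00000000e+00  1.00000000e+00]]
[[502.39357296   0.         321.29294679]
 [  0.         502.39357296 200.84996275]
 [  0.           0.           1.        ]] [[ 4.26201860e-01  9.04627058e-01 -1.36419045e-03 -2.56190294e+02]
 [ 5.49158412e-01 -2.59925755e-01 -7.94269249e-01 -2.14279413e+02]
 [-7.18872042e-01  3.37769875e-01 -6.07564399e-01  1.58489603e+03]
 [ 0.00000000e+00  0.00000000e+00  0.00000000e+00  1.00000000e+00]]
```

View pics/top0.png

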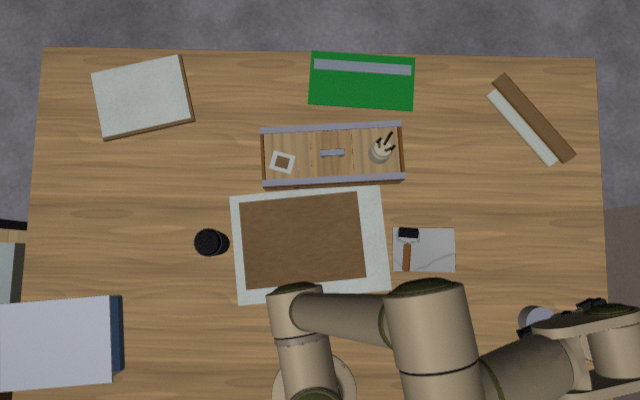

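View pics/scene0.png

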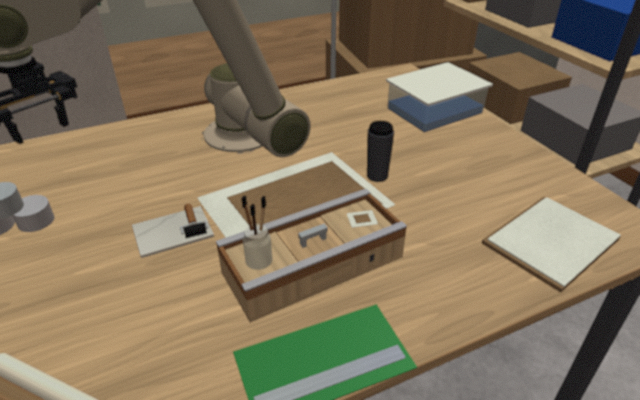

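The chest's +y end is the left of the top view and the brush pot is at px (383,150), towards world -y, so the hatch goes to +y. The slab is at px (424,250), the brayer on its left part, and the cup at (210,242).

```bash
cat > h.py <<'E'
import numpy as np,cv2
def pts(z,K,T):  # world xyz map; T camera->world
    v,u=np.mgrid[:z.shape[0],:z.shape[1]]
    P=np.stack([(u-K[0,2])/K[0,0]*z,(v-K[1,2])/K[1,1]*z,z,np.ones_like(z)],-1)
    W=(P@T.T)[...,:3].copy(); W[z<=0]=np.nan
    return W
def rect(P):
    (c,s,a)=cv2.minAreaRect(P.astype(np.float32)); return np.round(c,1),np.round(s,1),round(a,2)
E
python3 - <<'E'
from h import *
d=np.load("top0.npz"); W=pts(d["range_z"],d["mtx"],np.linalg.inv(d["camera_from_world"]))
im=d["pixels"].astype(int); X,Y,Z=W[...,0],W[...,1],W[...,2]
v,u=np.mgrid[:400,:640]
def box(u0,u1,v0,v1): return (u>=u0)&(u<=u1)&(v>=v0)&(v<=v1)
b=box(250,415,112,195)
print("bench z",np.nanmedian(Z[box(180,220,160,200)]))
m=b&(Z>86)&(Z<100); print("rim",m.sum(),rect(W[m][:,:2]),np.median(Z[m]))
m=b&(Z>60); print("chest all>60",rect(W[m][:,:2]))
m=box(315,350,143,162)&(Z>82); print("bar",m.sum(),rect(W[m][:,:2]),np.median(Z[m]),W[m].mean(0))
m=b&(Z>112); print("pot",m.sum(),rect(W[m][:,:2]),Z[m].max())
for a in(112,145,155,165,180,200): 
  m=b&(Z>a); print(a,m.sum(),np.nanmin(W[m],0),np.nanmax(W[m],0)) if m.any() else 0
m=box(388,462,222,276)&(Z>4)&(Z<45)&(X>200); print("slab+brayer",m.sum(),rect(W[m][:,:2]),np.median(Z[m]))
m=box(388,462,222,276)&(Z>17); print("brayer",m.sum(),rect(W[m][:,:2]),Z[m].max(),W[m].min(0),W[m].max(0))
m=box(190,232,225,260)&(Z>120); print("cup",rect(W[m][:,:2]),Z[m].max())
m=box(268,297,150,174); print("label z",np.nanmedian(Z[m]), Z[140,295],Z[162,283],W[162,283])
E
python3 - <<'E'
import cv2
i=cv2.imread("pics/top0.png"); cv2.imwrite("pics/crop1.png",cv2.resize(i[110:285,250:470],None,fx=3.4,fy=3.4,interpolation=cv2.INTER_CUBIC))
E
```

```text
bench z -0.5073293994926189
rim 2338 (array([632.3, -36.9]), array([158.4, 375.6]), 4.33) 93.5010375079537
chest all>60 (array([632.3, -36.9]), array([158.6, 375.5]), 4.38)
bar 173 (array([632. , -36.3]), array([17.2, 63.2]), 4.32) 102.33449796963555 [630.90336224 -36.61052947 101.2814552 ]
pot 442 (array([ 634.7, -158. ]), array([54.2, 49.4]), 32.17) 229.50728304152722
112 442 [ 608.70422745 -187.67487049  112.40361224] [ 659.57053217 -132.33821357  229.50728304]
145 305 [ 613.45493931 -181.65535799  145.03510434] [ 659.57053217 -134.71897991  229.50728304]
155 116 [ 615.54230438 -177.38750322  155.1710704 ] [ 657.5481295  -134.71897991  229.50728304]
165 99 [ 615.54230438 -177.38750322  169.30119322] [ 657.5481295  -134.71897991  229.50728304]
180 83 [ 615.54230438 -177.38750322  181.35934984] [ 657.5481295  -134.71897991  229.50728304]
200 64 [ 615.54230438 -177.38750322  200.25708143] [ 657.5481295  -134.71897991  229.50728304]
slab+brayer 2824 (array([ 386.7, -300.9]), array([147.6, 206.5]), 1.06) 11.049776434872228
brayer 486 (array([ 385.8, -293.1]), array([154.7, 116.3]), 88.91) 42.50005485446013 [ 327.70219333 -371.12168707   17.00762703] [ 444.65649217 -215.57605315   42.50005485]
cup (array([392.6, 266.4]), array([66.2, 68.1]), 1.91) 165.20491914849777
label z 69.9696467083885 68.06063785833408 68.64138599495664 [608.38329659  91.88822193  68.64138599]
```

View pics/crop1.png

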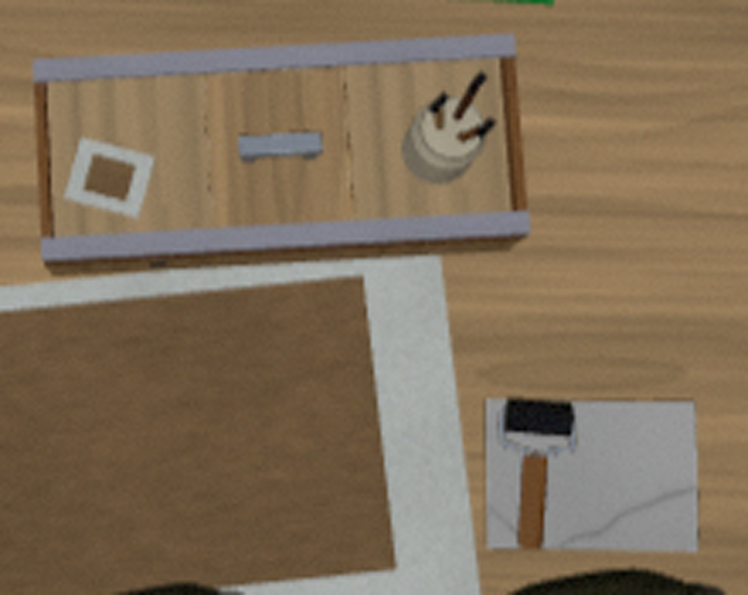

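Chest centre is (632,-37) with its axes turned by 4.3°, and the bar agrees in size and height (102 vs 103). The crop shows the slab corners at full-picture px (393,227) to (455,271) and the brayer on the left (+y) half. The open fingers (123 mm) won't fit between the lips (122 mm), so I'll grip only the top of the bar, tips just above the lips. First I go above it and look with the wrist camera.

```bash
cat >> h.py <<'E'
from scipy.spatial.transform import Rotation as Rn
A=np.deg2rad(4.33); C=np.array([632.3,-36.7,0.])
def ch(x,y,z): return (C+[x*np.cos(A)-y*np.sin(A),x*np.sin(A)+y*np.cos(A),z]).tolist()
def tochest(P): d=np.asarray(P)-C; return np.stack([d[...,0]*np.cos(A)+d[...,1]*np.sin(A),-d[...,0]*np.sin(A)+d[...,1]*np.cos(A),d[...,2]],-1)
def qd(deg):  # tool down, jaw axis at deg (world, from +x)
    a=np.deg2rad(deg); x=np.array([0,0,-1.]); y=np.array([np.cos(a),np.sin(a),0]); 
    return Rn.from_matrix(np.stack([x,y,np.cross(x,y)],1)).as_quat(scalar_first=True).tolist()
def wristpts(c,p,q):
    T=np.eye(4); T[:3,:3]=Rn.from_quat(q,scalar_first=True).as_matrix(); T[:3,3]=p
    return pts(c["range_z"],c["mtx"],T@c["mount"])
E
python3 - <<'E'
from h import *
from rig import *
d=np.load("top0.npz"); K=d["mtx"]; T=np.linalg.inv(d["camera_from_world"])
for u,v in((393,227),(454.4,227.6),(455,271.5),(393.8,271.5)):
    r=T[:3,:3]@[(u-K[0,2])/K[0,0],(v-K[1,2])/K[1,1],1]; print((T[:3,3]+r*(10-T[2,3])/r[2]).round(1))
for a in(4.33,184.33,4.33+35,4.33-35,184.33-35,184.33+35): print(a,np.round(ik(ch(0,0,200),qd(a)),2))
a=min((4.33,184.33),key=lambda a:abs(ik(ch(0,0,200),qd(a))[5])); print(a)
goto(ch(0,0,300),qd(a)); print(get_t())
p,q=get_eef_pos(),get_ee_rot(); c=capture("wrist"); cv2.imwrite("pics/w1.png",c["pixels"][:,:,::-1])
W=tochest(wristpts(c,p,q)); Z=W[...,2]
m=(Z>98)&(Z<110)&(abs(W[...,0])<40)&(abs(W[...,1])<60); print("bar",m.sum(),rect(W[m][:,:2]),np.median(Z[m]),c["mount"].round(2).tolist())
m=(Z>88)&(Z<97)&(abs(W[...,0])<90); print("lips",m.sum(),np.nanmin(W[m],0),np.nanmax(W[m],0),np.median(Z[m]))
for s in(-1,1):
  k=m&(W[...,0]*s>40)&(abs(W[...,1])<50); print(s,k.sum(),np.percentile(W[k][:,0],[2,98]) if k.any() else 0)
E
```

```text
[ 444.6 -211.5   10. ]
[ 446.2 -380.7   10. ]
[ 326.8 -380.4   10. ]
[ 323.7 -213.5   10. ]
4.33 [-0.24  0.54  1.07 -0.    1.53 -0.32]
184.33 [-0.24  0.54  1.07 -0.    1.53  2.82]
39.33 [-0.24  0.54  1.07 -0.    1.53 -0.93]
-30.67 [-0.24  0.54  1.07 -0.    1.53  0.29]
149.33 [-0.24  0.54  1.07 -0.    1.53 -2.85]
219.33 [-0.24  0.54  1.07 -0.    1.53  2.21]
4.33
2.3333
bar 655 (array([0.8, 3.9]), array([15.4, 63.9]), 0.15) 102.51189895535981 [[0.0, -0.29, 0.96, -169.94], [1.0, 0.0, -0.0, 0.91], [-0.0, 0.96, 0.29, -77.4], [0.0, 0.0, 0.0, 1.0]]
lips 9849 [ -77.7778312  -183.61888857   88.00443386] [ 79.944768   191.37391173  96.96510102] 93.42894778356987
-1 1087 [-77.13767302 -59.98035875]
1 1088 [61.97234252 79.17626086]
```

View pics/w1.png

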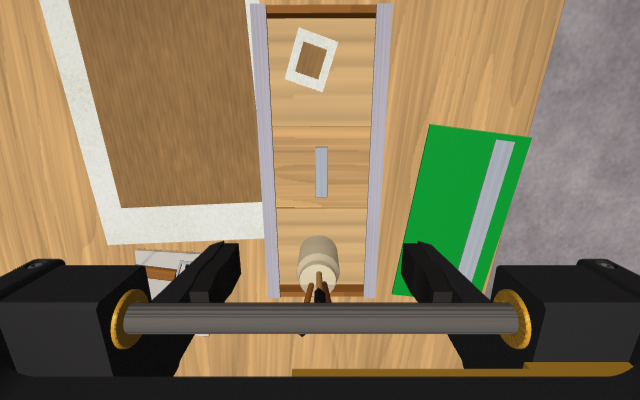

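The hatch and bar are at image (321,172), with the lips left and right and the pot at (318,265). The wrist view puts everything about 4 mm further in +y than the top view, which is harmless for this grip. Now I grip and lift.

```bash
sed -i 's/C=np.array.*/C=np.array([632.8,-34.0,0.])/' h.py
python3 - <<'E'
from h import *
from rig import *
move_linear(ch(0,0,115),qd(4.33),velocity=200)
print("guard",move_linear(ch(0,0,96.5),velocity=40,guard=6),get_eef_pos())
grasp(50); print(get_opening(),get_force())
p=get_eef_pos()
print(move_linear([p[0],p[1],p[2]+10],velocity=30,guard=25)); pause(.15)
print(get_t(),get_opening(),get_force(),get_eef_pos())
q=get_ee_rot();p=get_eef_pos(); c=capture("wrist"); cv2.imwrite("pics/w2.png",c["pixels"][:,:,::-1])
W=tochest(wristpts(c,p,q)); Z=W[...,2]
m=(Z>64)&(Z<86)&(abs(W[...,0])<50)&(W[...,1]>30)&(W[...,1]<48); print("panel +y part z",m.sum(),np.median(Z[m]))
E
```

```text
guard False [632.84718358 -34.02685024  96.45635646]
0.002410816553203588 [ 0.35611577 -0.06980529  0.35874104]
False
6.0 0.002987667401538574 [ 0.50152231  0.30889086 -0.20199209] [632.70354945 -33.96313808 106.35627485]
panel +y part z 3693 69.67247026881029
```

View pics/w2.png

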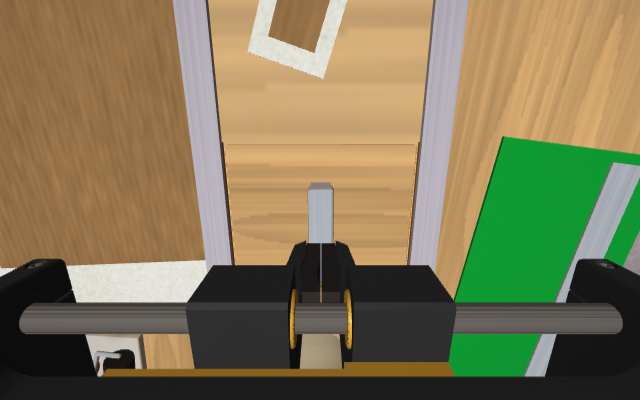

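The fingers closed completely above the bar (opening 0, bar visible under them at (320,210)), so the last few mm of the tips don't grip. I measure the finger geometry from the wrist depth.

Run:
```python
from h import *
from rig import *
c=capture("wrist"); np.save("shut.npy",c["range_z"])
def show(c):
    P=pts(c["range_z"],c["mtx"],c["mount"])
    x,y,z=P[...,0],P[...,1],P[...,2]
    for x0 in range(-70,10,5):
        for s in(-1,1):
            m=(x>=x0)&(x<x0+5)&(abs(z)<30)&(y*s>0)&(abs(y)<75)
            if m.sum()>3: print(x0,s,m.sum(),"y",np.percentile(y[m],[1,99]).round(1),"z",np.percentile(z[m],[1,99]).round(1))
p=get_eef_pos(); print("shut"); 
move_linear([p[0],p[1],200],velocity=200); show(capture("wrist")); let_go(); print("open"); show(capture("wrist")); print(get_t(),get_opening())
```

```text
shut
-70 -1 311 y [-8.8 -0.2] z [-12.6  -5.7]
-70 1 342 y [ 0.2 10.3] z [-12.6  -5.8]
-65 -1 160 y [-9.7 -0.2] z [-12.7 -10. ]
-65 1 165 y [ 0.2 11.3] z [-12.8  -9.9]
-60 -1 138 y [-10.2  -0.7] z [-12.6 -10.1]
-60 1 137 y [ 2.3 11.8] z [-12.7  -9.9]
-55 -1 136 y [-13.6  -0.8] z [-12.8  -9. ]
-55 1 138 y [ 2.3 14.6] z [-12.7  -8.7]
-50 -1 187 y [-14.4  -0.4] z [-12.7  -4.3]
-50 1 200 y [ 0.1 16. ] z [-12.6  -0.9]
-45 -1 150 y [-14.   -0.4] z [-12.7 -10. ]
-45 1 251 y [ 0.1 15.3] z [-12.7   6.2]
-40 -1 128 y [-13.5  -0.5] z [-12.6 -10. ]
-40 1 153 y [ 0. 15.] z [-12.6 -10.1]
-35 -1 111 y [-12.9  -0.1] z [-12.6 -10.1]
-35 1 119 y [ 0.  14.6] z [-12.5 -10. ]
-30 -1 84 y [-12.5  -0. ] z [-12.5 -10.1]
-30 1 102 y [ 0.5 12.9] z [-12.5 -10.1]
-25 -1 20 y [-8.5 -0.1] z [-12.1 -10.2]
-25 1 19 y [1.1 8.8] z [-11.7  -9.9]
open
-70 -1 556 y [-59.7 -42.9] z [-12.7  -5.1]
-70 1 549 y [44.6 61.3] z [-12.8  -5.1]
-65 -1 305 y [-59.2 -43.3] z [-12.6  -1.8]
-65 1 320 y [44.8 60.9] z [-12.9  -1.9]
-60 -1 316 y [-58.8 -44.1] z [-12.8   1.8]
-60 1 312 y [45.6 60.3] z [-12.7   1.5]
-55 -1 345 y [-58.6 -44.2] z [-12.6   5.6]
-55 1 345 y [45.7 60.1] z [-12.6   5.5]
-50 -1 361 y [-57.8 -43.4] z [-12.6   7.1]
-50 1 367 y [44.9 59.2] z [-12.7   7. ]
-45 -1 311 y [-57.3 -43. ] z [-12.6   6.6]
-45 1 309 y [44.5 58.9] z [-12.6   6.9]
-40 -1 253 y [-56.9 -43. ] z [-12.7   7. ]
-40 1 258 y [44.4 58.7] z [-12.6   7.1]
-35 -1 219 y [-56.4 -42.9] z [-12.5   6.6]
-35 1 223 y [44.5 57.9] z [-12.6   6.8]
-30 -1 195 y [-55.3 -43. ] z [-12.4   7. ]
-30 1 190 y [44.5 57.2] z [-12.4   6.9]
-25 -1 34 y [-51.9 -43.1] z [-12.1   5.7]
-25 1 38 y [44.5 53.2] z [-12.2   6.5]
8.1417 1.0037928628157569
```

The depth shows the finger ends about 21 mm behind the nominal TCP, with pads about 22–50 mm behind it. That explains the miss. The fingers also taper (about ±57 mm near the tips), so they fit between the lips. The pads' z offset of -2.8 mm also explains the 4 mm disagreement between cameras. I try again deeper, guarded.

```bash
sed -i 's/C=np.array.*/C=np.array([632.7,-36.4,0.])/' h.py
python3 - <<'E'
from h import *
from rig import *
move_linear(ch(0,0,100),qd(4.33),velocity=200)
print("guard",move_linear(ch(0,0,66),velocity=40,guard=6),get_eef_pos())
grasp(50); print(get_opening(),get_force(),get_t())
if get_opening()>.1:
    p=get_eef_pos()
    print(move_linear([p[0],p[1],p[2]+10],velocity=30,guard=25)); pause(.15)
    print(get_t(),get_opening(),get_force(),get_eef_pos())
q=get_ee_rot();p=get_eef_pos(); c=capture("wrist"); cv2.imwrite("pics/w3.png",c["pixels"][:,:,::-1])
W=tochest(wristpts(c,p,q)); Z=W[...,2]
for y0 in(20,30,40,50):
  m=(Z>60)&(Z<90)&(abs(W[...,0])<50)&(W[...,1]>y0)&(W[...,1]<y0+10); print(y0,"panel z",m.sum(),np.median(Z[m]))
E
```

```text
guard False [632.87476866 -36.46726593  66.26767789]
0.1764136413235137 [-0.12647194  0.44136207  0.29550736] 10.8833
False
11.5167 0.17745276555123102 [ 0.17016718 -0.63517206 -2.58876071] [632.61982421 -36.37268066  75.82058513]
20 panel z 2269 79.49423532046589
30 panel z 2946 79.44976893153668
40 panel z 3033 79.459930527219
50 panel z 3690 79.16508065643288
```

Hatch gripped and lifted 9.7 mm, flat. Slide it.

Run:
```python
from h import *
from rig import *
p=np.array(get_eef_pos()); d=np.array(ch(0,116,0))-ch(0,0,0)
print(move_linear((p+d).tolist(),velocity=90,guard=20),get_force()); p=np.array(get_eef_pos()); print(tochest(p))
print(move_linear([p[0],p[1],p[2]-5],velocity=20,guard=4),get_eef_pos(),get_force())
let_go(); pause(.1); p=get_eef_pos(); move_linear([p[0],p[1],170],velocity=200)
goto(ch(0,-10,260),qd(4.33)); print(get_t(),get_force())
q=get_ee_rot();p=get_eef_pos(); c=capture("wrist"); cv2.imwrite("pics/w4.png",c["pixels"][:,:,::-1])
R=Rn.from_quat(q,scalar_first=True).as_matrix()
W=tochest(wristpts(c,p,q)+R@[0,0,2.8]); Z=W[...,2]; np.save("W4.npy",W)
m=(Z>97)&(Z<110)&(abs(W[...,0])<30)&(W[...,1]>40); print("bar",m.sum(),rect(W[m][:,:2]),np.median(Z[m]))
m=(Z>30)&(Z<64)&(abs(W[...,0])<50)&(abs(W[...,1])<45); print("jar cand",m.sum())
m=(Z>56)&(Z<63)&(abs(W[...,0])<45)&(abs(W[...,1])<42); print("lid",m.sum(),rect(W[m][:,:2]),cv2.minEnclosingCircle(W[m][:,:2].astype(np.float32)),np.median(Z[m]))
```

```text
False [-0.65251852  0.22315885 -3.30820555]
[-7.20478157e-03  1.15507287e+02  7.57646669e+01]
True [624.23222368  78.46145855  71.97837918] [-0.57562323  0.45815541  4.63731196]
15.8333 [-0.76381867  0.91645443 -0.67776217]
bar 1106 (array([  0.5, 116. ]), array([15.2, 63.6]), 0.49) 108.45976415203381
jar cand 782
lid 643 (array([ -3.6, -13.3]), array([35.4, 35.2]), 0.48) ((-3.1696510314941406, -13.491972923278809), 18.34009552001953) 59.633481119068904
```

View pics/w4.png

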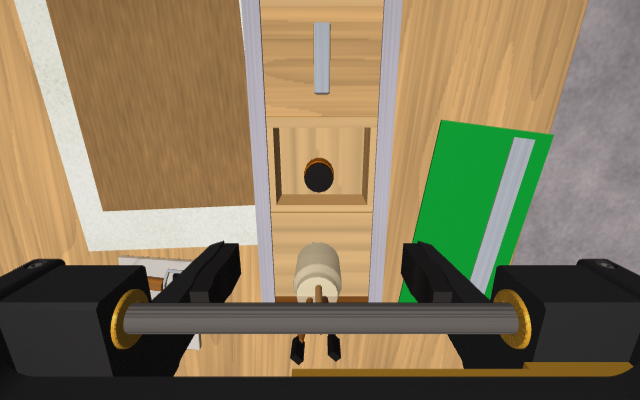

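Hatch lies flat at y=116 (bar top 108.5). The jar lid (319,175) is at chest (-3.4,-13.4), top 59.6 mm as expected. Before going into the well, I check where the gripper body starts.

Run:
```python
from h import *
W=np.load("W4.npy"); tx=260-W[...,2]; x=W[...,0]; y=W[...,1]+10
for lo,hi in((0,40),(40,55),(55,62),(62,75),(75,100),(100,130)):
    m=(abs(x)>=lo)&(abs(x)<hi)&(tx<-40)&(abs(y)<80)
    if m.any(): print(lo,hi,m.sum(),"lowest tool x pct",np.percentile(tx[m],[99.5,95,50]).round(1),"y",np.percentile(y[m],[1,99]).round(1))
    m2=m&(tx>-85)
    if m2.any(): print("   >-85:",m2.sum(),np.percentile(y[m2],[1,99]).round(1))
d=np.load("scene0.npz")
```

```text
0 40 20506 lowest tool x pct [ -97.1 -100.1 -112.7] y [16.8 26.6]
40 55 23358 lowest tool x pct [ -41.2  -49.4 -102.9] y [-9.6 33.8]
   >-85: 4783 [-11.1  10.7]
55 62 9368 lowest tool x pct [ -43.3  -60.7 -109.8] y [ 9.6 34. ]
   >-85: 1145 [ 9.4 10.9]
62 75 11886 lowest tool x pct [ -91.4  -95.  -109.8] y [13.7 34. ]
   >-85: 4 [ 9.3 10. ]
75 100 2967 lowest tool x pct [-87.3 -89.2 -98.5] y [14.9 34.6]
```

The body starts about 87 mm behind the TCP, so it stays above the lips with the tips at z≈38. With the jaws turned 30° the fingers fit the well.

Run:
```python
from h import *
from rig import *
q=qd(34.33)
goto(ch(-1.3,-8.5,120),q)
move_linear(ch(-1.3,-8.5,60),velocity=120,guard=8)
g=move_linear(ch(-1.3,-8.5,16.5),velocity=35,guard=6); print("guard",g,get_eef_pos(),get_force())
if not g:
    grasp(15); print(get_opening()*88,get_force(),get_t())
    p=get_eef_pos(); print(move_linear([p[0],p[1],p[2]+20],velocity=60,guard=15),get_opening()*88,get_force())
c=capture("wrist"); cv2.imwrite("pics/w5.png",c["pixels"][:,:,::-1]); print(get_t())
```

```text
guard True [631.73781257 -44.0934736   16.78007888] [0.78359799 1.70469037 1.66596245]
18.3667
```

View pics/w5.png

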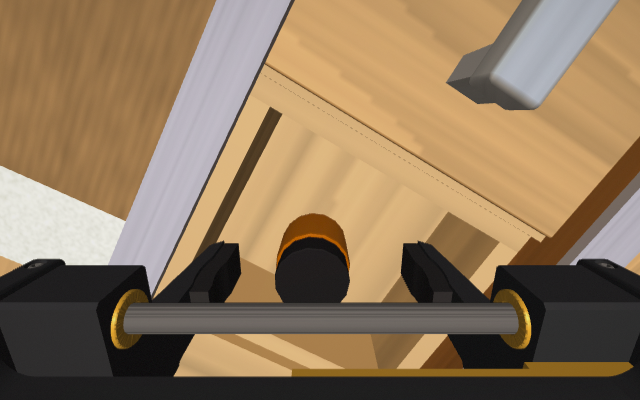

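The guard only tripped at the end of the stroke (0.3 mm short, force about 2 N). The jar (312,265) is between the fingers, with both fingers inside the well. Grasp.

Run:
```python
from h import *
from rig import *
grasp(20); print(get_opening()*88,get_force(),get_eef_pos())
p=get_eef_pos(); print(move_linear([p[0],p[1],p[2]+25],velocity=60,guard=15),get_opening()*88,get_force(),get_moment())
c=capture("wrist"); cv2.imwrite("pics/w6.png",c["pixels"][:,:,::-1]); print(get_t())
```

```text
38.17444304625453 [ 0.2333262  -0.91967061  0.15283134] [631.43098481 -43.89365525  16.63683419]
False 38.02390428622317 [ 0.12393788 -0.45801099  0.1748734 ] [-0.03968342 -0.15026738  0.02562828]
19.7917
```

View pics/w6.png

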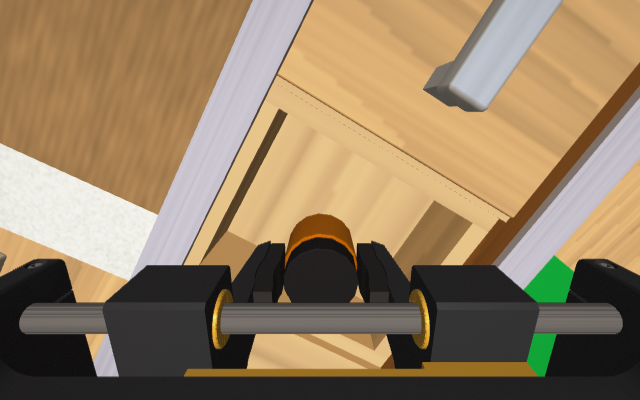

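The lid has the same size in the picture (73 px at (320,280)) after 25 mm of lift, so the jar came up with the gripper. I lift it out and check its height and tilt from depth.

Run:
```python
from h import *
from rig import *
p=get_eef_pos(); move_linear([p[0],p[1],136.6],velocity=120); pause(.1)
p=get_eef_pos(); c=capture("wrist"); P=pts(c["range_z"],c["mtx"],c["mount"])
m=(abs(P[...,1])<17)&(abs(P[...,2]+2.8)<17)&(P[...,0]<-35)&(P[...,0]>-55); Q=P[m]
n=np.linalg.svd(Q-Q.mean(0))[2][2] if len(Q)<5000 else 0
print(len(Q),Q.mean(0),np.median(Q[:,0]),"normal",n,get_opening()*88,get_force(),get_t())
```

```text
3662 [-42.50086901   0.80167303  -2.24706674] -42.875600550155745 normal [-9.97094640e-01  4.95127048e-04 -7.61710881e-02] 38.66794584310976 [-0.0220736   1.11985463 -1.04709897] 20.8833
```

No slip (lid top 42.9 mm behind the TCP, as before). I carry it around the pot and lower it onto the slab.

Run:
```python
from h import *
from rig import *
p=get_eef_pos()
move_linear([480,-60,136.6],velocity=200)
move_linear([386,-338,136.6],qd(0),velocity=200)
move_linear([386,-338,32],velocity=120); pause(.15)
c=capture("wrist"); cv2.imwrite("pics/w7.png",c["pixels"][:,:,::-1]); print(get_t(),get_eef_pos(),get_force(),get_opening()*88)
q=get_ee_rot();p=get_eef_pos(); R=Rn.from_quat(q,scalar_first=True).as_matrix()
W=wristpts(c,p,q)+R@[0,0,2.8]; m=(W[...,2]>65)&(W[...,2]<80)&(abs(W[...,0]-386)<15)&(abs(W[...,1]+338)<16); print(m.sum(),np.nanmedian(W[m],0))
```

```text
24.6333 [ 386.16907785 -338.18407342   32.51986259] [-0.10959852  0.1393462  -0.77173749] 38.352453616104256
3542 [ 386.089091   -336.9986695    75.45363507]
```

View pics/w7.png

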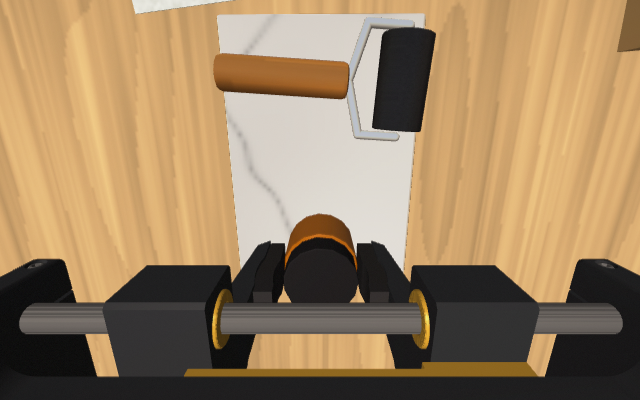

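The jar hangs upright over the free half of the slab, at (320,280), and the brayer is undisturbed at (340,75). Lower and release.

Run:
```python
from h import *
from rig import *
move_linear([386,-338,18],velocity=40)
print(move_linear([386,-338,12.5],velocity=10,guard=3),get_eef_pos(),get_force())
pause(.15); let_go(); pause(.2); move_linear([386,-338,200],velocity=120); pause(.2)
c=capture("wrist"); q=get_ee_rot();p=get_eef_pos(); R=Rn.from_quat(q,scalar_first=True).as_matrix()
W=wristpts(c,p,q)+R@[0,0,2.8]; m=(W[...,2]>52)&(W[...,2]<64)&(abs(W[...,0]-386)<40)&(abs(W[...,1]+338)<40); Q=W[m]
A_=np.c_[Q[:,:2]-Q[:,:2].mean(0),np.ones(len(Q))]; print("lid",len(Q),rect(Q[:,:2]),np.median(Q[:,2]),"slope",np.linalg.lstsq(A_,Q[:,2],rcond=None)[0])
m=(W[...,2]>6)&(W[...,2]<16); print("slab seen",rect(W[m][:,:2]),W[m].min(0),W[m].max(0))
goto([250,-450,300],qd(0)); 
t=capture("top"); cv2.imwrite("pics/top9.png",cv2.resize(t["pixels"][100:290,190:470,::-1],None,fx=2.8,fy=2.8))
d=np.load("top0.npz"); T=np.linalg.inv(t["camera_from_world"]); V=pts(t["range_z"],t["mtx"],T); V0=pts(d["range_z"],d["mtx"],T)
for n,(u0,u1,v0,v1),z in(("pot",(365,400,125,170),112),("cup",(190,232,225,260),120),("brayer",(394,424,224,268),17),("hatch bar",(270,330,140,170),95)):
    for X in(V0,V): 
        w=X[v0:v1,u0:u1]; k=(w[...,2]>z)&(w[...,2]<240); print(n,k.sum(),w[k].mean(0).round(1) if k.any() else 0)
print(get_t(),get_force())
```

```text
True [ 386.07530517 -338.16280197   14.52476532] [-1.02472472  0.17350131  5.09527784]
lid 886 (array([ 386.7, -342. ]), array([35.7, 36.1]), 66.36) 57.671777837089614 slope [-6.35612715e-03 -1.83791408e-02  5.75852058e+01]
slab seen (array([ 489.8, -357.9]), array([596.1, 372.9]), 12.66) [ 235.79550265 -605.1525855     6.01357501] [ 821.50138796 -150.23088426   15.98692846]
pot 442 [ 631.4 -156.9  157.5]
pot 443 [ 631.3 -157.   157.2]
cup 675 [391.8 262.7 155.1]
cup 676 [391.9 262.7 155.2]
brayer 454 [ 402.2 -246.3   30.4]
brayer 452 [ 402.4 -246.4   30.4]
hatch bar 66 [630.  -17.4 102.2]
hatch bar 169 [622.5  77.9 107.8]
29.5833 [-0.55254572 -0.92336186  0.03965517]
```

View pics/top9.png

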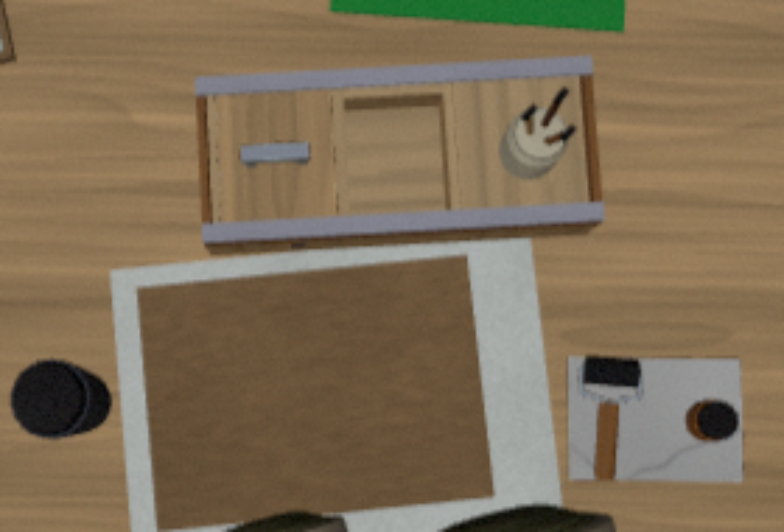

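The jar stands on the free half of the slab at (712,420), the hatch is left of the open well at (275,153), and the pot, cup and brayer are in place. Hand in.

```bash
python3 -c "
from rig import *
close_job()"
```

```text
the job is handed in; nothing more can be done
```

The job is done and handed in at about 30 s of the 61 s allowed; `close_job()` reports no verdict.

**What I did:** I lifted the hatch about 9.7 mm, slid it to the chest's +y side, away from the brush pot, and released it flat. I then took the ink jar out with the jaws turned 30° so the fingers fit the well. It went onto the free half of the slab in the gripper's hold, with about 5 N at contact.

**Last checks:**

| Item | Measured |
|---|---|
| Hatch | about 116 mm off centre, bar top 108.5 mm (109 expected), lying on the deck |
| Ink jar | lid top 57.7 mm (58 expected), tilt about 0.02 rad, about 1 mm (x) and 44 mm (y) from the slab's centre |
| Brush pot, brayer, cup | moved less than 0.5 mm |
| Robot | clear of everything |

**What failed or disagreed:**
- **First hatch grasp:** it closed on air. The wrist depth showed the fingertips about 21 mm behind the nominal TCP, so I went deeper on the second try.
- **Cameras:** the wrist and top views differed by about 4 mm in y. I corrected this using the fingers as seen in the wrist view.
- **Jar grip:** the opening read about 38 mm, between the lid (37 mm) and the body (40 mm). The jar did not slip in the grip.
- **Well descent:** the force guard tripped 0.3 mm before the end of the stroke, at about 2 N. It did no harm.

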